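Find the tight spot of the mandoline's food holder

ROBOT

A 6-joint arm with a two-finger parallel gripper is mounted at the origin on a cart in front of the work surface, level with it; the furniture and walls round the work are solid. World frame = base frame: x ahead of the robot, y to its left, z up, the work surface at z = 0. Lengths are in mm, angles in rad, forces in N, time in s.
With the tool pointing down it reaches from about 350 to 775 mm from the base axis. Payload 5.5 kg.
Tool frame: the origin (TCP) lies on the centre line of the jaws, within the pads' length; the fingertips stand tcp_to_tips ahead of it and the grasp point (between the pads) lies 2 mm behind it (tcp_to_tips is the distance from the TCP to the fingertips, in mm); z points along the fingers, y is the line along which they close (so a half turn about z gives the same grasp; the last joint's range is limited). The gripper opens to 85 mm and grips with 20 to 120 N. Pads are 22 mm wide; open, the fingers measure 114 mm over their backs; the gripper's body (76 mm by 85 mm) begins 54 mm behind the grasp point. The pads swing forward as they close: fully open they stand 13 mm farther back than shut.
Start: joints at [-1.438, 0.313, 0.046, 1.304, 0, 1.431], TCP at [154.916, -553.779, 248.323] pointing down, gripper open.
Joint ranges: [-2.76, 2.76], [-0.86, 1.69], [-1.03, 1.26], [-2.2, 2.34], [-1.47, 1.5], [-3.14, 3.14]. Speed limits (rad/s): [2.57, 2.57, 3.14, 3.14, 3.14, 3.14].

INTERFACE

Orientations are given as a unit quaternion [w, x, y, z].
In Python, from rig import get_obs, grab_frame, sign_off, recognise, tcp_to_tips gives the robot as it stands. The module is installed in compiled form; this text tells all that it offers.
- The arm moves only by the tool apply_moves, never from a script. Its argument "moves" is a list of rows, each an object with "xyz": the shift along the tool's x, y, z in units of 12 cm (1.0 is 12 cm), a list of three; "turn": the turn, a rotation vector about the tool's x, y, z in units of 2 rad (1.0 is 2 rad), a list of three; "gripper": the gripper command: -1 is shut, 1 is fully open, values between are in proportion. In form: [{"xyz": [tx, ty, tz], "turn": [rx, ry, rz], "gripper": gripper}, ...]. A call has 1 to 5 rows; each row is the pose to reach, as a shift and turn from the pose commanded when the call began, along the tool's axes at that moment; what a row does not reach only later rows make up. A row lasts 1/10 s, in which the tool goes at most 50 mm and 8.59 degrees, less where a joint would pass 70% of its speed; a pose out of reach is approached as far as the arm can. A call with a number of a shift or a turn outside -1 to 1 is refused whole. A call with a gripper value outside its range is refused whole. The fingers move at their own pace and stop on an object; "newtons" is the grip in N (left out, the last holds). Time passes only in rows, so rows that repeat a pose let the fingers close. It gives the time, the measured TCP pose, the force, the opening and the grip force at its end, in the units of the state.
- get_obs(): the state, without advancing time (a new reading comes with each control period).
- grab_frame(name): name is "scene" or "top"; returns a dict with "pixels" (480x640x3 uint8, blue, green, red), "K" (3x3 intrinsics, pixels), "distortion" ([k1, k2, p1, p2, k3] as OpenCV has them; the pictures are not rectified), "camera_from_world" (4x4, takes a point from world to camera coordinates). Camera axes: x right, y up, looking along -z (the intrinsics and any distortion apply to the point x, -y, -z); pixel columns grow to the right and rows downward; lengths in mm; the calibration is good to about 2 mm. A picture is of the moment at which its call begins. There is no depth.
- sign_off(): hands the job in; it is judged then, once.
Trained networks look in a picture, given as the dict that the camera call returned (one of the last four; its "shot" number tells which), for a name from the list of things; names that differ only in an ending like _2 or _b are one class to them, and where a whole thing is asked for, a point or a joint stands for the part that bears it (a point fixed in the world has none). Each returns a list of dicts, best first, with "p" (0 to 1); they miss things now and then, are a little off and sometimes report something else, mostly with a low value. They report only what shows in the picture. A call takes as long as a camera call.
- recognise(picture, thing): "xy" ([column, row] as shares, 0 to 1, of the picture: columns of its width, rows of its height, amid what is visible of it).
The state is a dict: "time": time; "q": joint angles; "qd": joint speeds; "joint_efforts": joint torques, N m; "ee_pos": TCP position; "eef_rot": TCP orientation; "wrist_force": force on the tool from outside, world axes, zero at the start; "ft_torque": the same for the moment, N m; "gripper_width": finger opening in mm; "grasp_force": force on a finger pad.
Only numpy, scipy, OpenCV 4.12 (cv2) and the standard library are available. Lean on these libraries where they do the work, as an engineer would, in place of code of your own. Each camera call takes 0.05 s, during which the arm holds its last target. There are 200 camera calls.

TASK

The food holder of the mandoline slicer catches somewhere along its rails. Take it by the knob and run it gently right up to the stop at the loop-handle end, then all the way to the stop at the other end, feeling for the one place where it drags; then bring it back, leave it standing on that tight spot and let go, so that I can clean there. Don't ram the stops or force the holder, and don't disturb the things around.

Things in the scene. Friction and masses are not known exactly. Their poses are not given: they have to be found in the camera images.
- mandoline: mandoline slicer standing level and fixed on rubber feet: white plastic frame 126 mm (x) by 346 mm (y), 64 mm high at the end bridges, rails 52 mm high; a white loop handle sticks out 80 mm beyond the -y end (to y = -253 mm). Origin under the frame's centre, on the worktop; its y axis runs along the rails away from the loop handle, z up
- holder (a joint): place of the grey food holder along the rails, m: 0 touching the rubber stop at the loop-handle end, 0.200 touching the stop at the other end; the stops yield about 1 mm per 2 to 4 N. Running free it drags 1.5 to 3 N; at one unseen place, 30 to 170 mm along, some 5 to 15 N over about 18 mm, hardest just after entering. It stays where it is left
- knob (a point): holder (plate 130 by 90 mm, top at 62 mm; 52 mm collar to 66 mm): middle of the gripped part of the holder's upright black round knob, 30 mm diameter, from 66 to 112 mm above the worktop; this point lies 92 mm above the worktop, on the knob's axis, and moves with the holder
- mug: white mug 82 mm by 112 mm, 94 mm high, beyond the other end of the mandoline; bystander, origin at its underside
- spice_jar: glass spice jar with black cap, 41 mm diameter, 105 mm high, behind the mandoline; bystander, origin at its underside
- low_tin: round tin 86 mm diameter, 40 mm high, behind the mandoline; bystander, origin at its underside
- flat_tin: flat tin 63 by 105 by 25 mm, behind the mandoline; bystander, origin at its underside
- spoon: steel teaspoon 130 mm long, beyond the loop handle; bystander, origin at its underside

How it is judged:
By the outcome, as a careful person would: the job done as asked, in the order asked, and still so for the second after the job is handed in, with the robot touching nothing.
It also fails if it takes over 58 s, if anything falls off the work surface, if the arm or the gripper's body presses on something with over 40 N, if the wrist force passes 120 N, or if a joint passes its speed limit or range.

## Working session

There is one attempt and no reset: what is moved stays moved. The work goes in short steps, Python scripts to look and compute and a tool call to move; the robot and the scene stay as the last step left them, time stands still between calls to the robot, and variables do not carry over. Pictures are saved under pics/ and viewed, at most 10 in all, crops included, and the job is handed in when it is done.

Besides the shell and the picture viewer there is one more tool, called after ">>>" as name(argument=value, ...), one argument or row to a line, values as JSON. apply_moves: Moves the arm, as the interface text tells. Shifts and turns lie within -1 to 1; 1 stands for 12 cm of shift or 2 rad of turn. Its arguments: {"type":"object","properties":{"moves":{"type":"array","items":{"type":"object","properties":{"xyz":{"type":"array","items":{"type":"number","minimum":-1,"maximum":1}},"turn":{"type":"array","items":{"type":"number","minimum":-1,"maximum":1}},"gripper":{"type":"number"}}}},"newtons":{"type":"number"}},"required":["moves"]}

```bash
mkdir -p pics
cat > h.py <<'E'
import numpy as np, cv2
from rig import *
def ray(f,px):
    K=np.array(f["K"],float);d=np.array(f["distortion"],float)
    u=cv2.undistortPoints(np.array([[px]],float),K,d)[0,0]
    T=np.array(f["camera_from_world"]);R=T[:3,:3];t=T[:3,3]
    return -R.T@t, R.T@np.array([u[0],-u[1],-1.0])
def atz(f,px,z):
    c,d=ray(f,px);return c+d*(z-c[2])/d[2]
def proj(f,P):
    T=np.array(f["camera_from_world"]);p=np.atleast_2d(P)@T[:3,:3].T+T[:3,3]
    p=p*[1,-1,-1]
    return cv2.projectPoints(p,np.zeros(3),np.zeros(3),np.array(f["K"],float),np.array(f["distortion"],float))[0][:,0]
def tri(fs,pxs):
    A=np.zeros((3,3));b=np.zeros(3)
    for f,p in zip(fs,pxs):
        c,d=ray(f,p);d=d/np.linalg.norm(d);M=np.eye(3)-np.outer(d,d);A+=M;b+=M@c
    return np.linalg.solve(A,b)
E
python3 - <<'E'
from h import *
np.set_printoptions(precision=1,suppress=True)
fs={n:grab_frame(n) for n in("scene","top")}
for n,f in fs.items():
    cv2.imwrite(f"pics/{n}0.png",f["pixels"])
    print(n,ray(f,(320,240)))
    for t in["mandoline","holder","knob","mug","spice_jar","low_tin","flat_tin","spoon"]:
        for r in recognise(f,t)[:2]:
            px=np.array(r["xy"])*[640,480]; print(t,round(r["p"],2),px,"z92",atz(f,px,92),"z0",atz(f,px,0))
print(tcp_to_tips); print({k:np.round(v,3) for k,v in get_obs().items()})
E
```

```text
scene (array([-379.7,  753.6,  793.3]), array([ 0.7, -0.5, -0.5]))
mandoline 0.9 [342.9 246.3] z92 [457.8  56.8  92. ] z0 [567.6 -34.6   0. ]
mandoline 0.21 [318.5 222.2] z92 [570.   40.4  92. ] z0 [694.6 -53.2   0. ]
holder 0.92 [360.9 239.7] z92 [456.6   7.3  92. ] z0 [566.3 -90.6   0. ]
knob 0.77 [363.7 236.4] z92 [463.8  -6.8  92. ] z0 [ 574.4 -106.5    0. ]
mug 0.82 [241.9 273.7] z92 [491.3 288.6  92. ] z0 [605.5 227.6   0. ]
spice_jar 0.76 [273.8 228.4] z92 [604.1 140.8  92. ] z0 [733.1  60.4   0. ]
low_tin 0.83 [314.2 223.9] z92 [569.2  53.3  92. ] z0 [693.7 -38.6   0. ]
low_tin 0.16 [245.7 271.6] z92 [493.4 278.6  92. ] z0 [607.9 216.3   0. ]
flat_tin 0.75 [353. 216.] z92 [548.  -44.1  92. ] z0 [ 669.7 -148.8    0. ]
top (array([ 269.8,   55.2, 1184.7]), array([ 0.3, -0. , -1. ]))
mandoline 0.96 [348.9 272.8] z92 [503.4 -25.9  92. ] z0 [523.1 -32.7   0. ]
mandoline 0.44 [293.  221.5] z92 [630.2 107.8  92. ] z0 [660.6 112.2   0. ]
holder 0.76 [356.7 267.7] z92 [515.8 -44.4  92. ] z0 [536.5 -52.8   0. ]
knob 0.97 [356.1 274.6] z92 [499.1 -42.7  92. ] z0 [518.4 -50.9   0. ]
mug 0.8 [234.4 261.6] z92 [529.9 245.6  92. ] z0 [551.8 261.6   0. ]
spice_jar 0.82 [294.6 219.8] z92 [634.7 103.9  92. ] z0 [665.4 108.    0. ]
low_tin 0.9 [345.8 225. ] z92 [621.6 -20.3  92. ] z0 [651.2 -26.7   0. ]
flat_tin 0.96 [390.4 228.8] z92 [ 612.2 -128.3   92. ] z0 [ 641.1 -143.8    0. ]
spoon 0.67 [458.4 261.4] z92 [ 531.2 -288.3   92. ] z0 [ 553.3 -317.2    0. ]
17.0
{'time': np.float64(0.9), 'q': array([-1.4,  0.3,  0. ,  1.3, -0. ,  1.4]), 'qd': array([ 0.,  0., -0., -0., -0., -0.]), 'joint_efforts': array([  0. , -48. ,  29.9,  -0. ,  -0. ,   0. ]), 'ee_pos': array([ 154.9, -553.8,  248.3]), 'eef_rot': array([ 0. ,  1. ,  0.1, -0. ]), 'wrist_force': array([ 0.3,  0. , -0.2]), 'ft_torque': array([ 0.1, -0. , -0. ]), 'grasp_force': np.float64(0.0), 'gripper_width': np.float64(85.159)}
```

View pics/scene0.png

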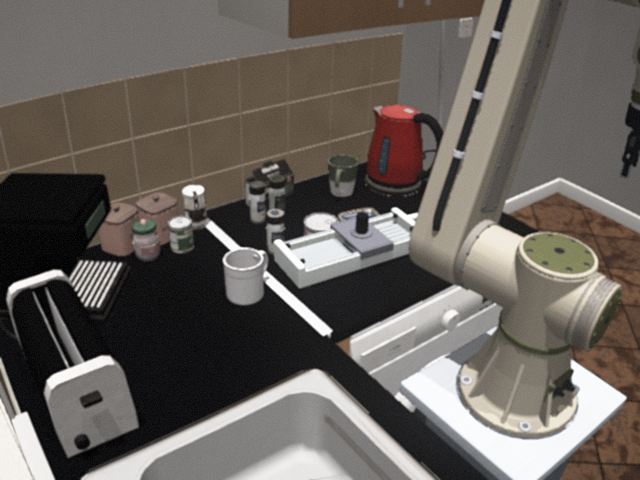

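View pics/top0.png

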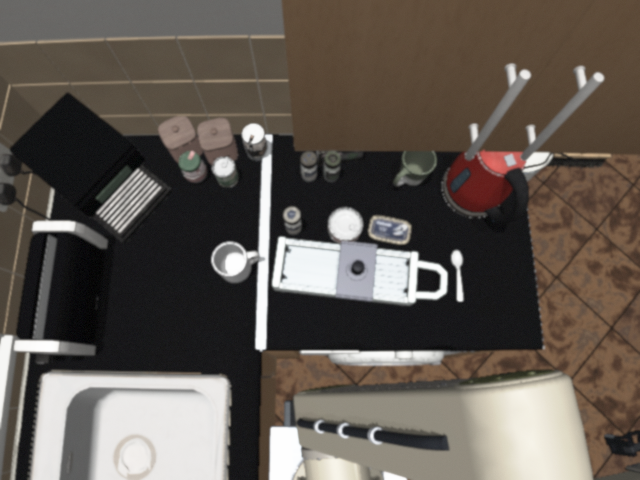

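The scene view shows the holder near (362,236), with its knob at about (362,222). The top view shows the frame corners at about (278,238), (273,291), (419,250) and (413,303), the knob at about (357,268), and the handle pointing to -y. I'll enlarge both to refine these.

Run:
```python
import cv2,numpy as np
a=cv2.imread("pics/top0.png")[220:320,260:460]; b=cv2.imread("pics/scene0.png")[190:290,260:460]
cv2.imwrite("pics/crop0.png",cv2.resize(np.vstack([a,b])[:150+50],None,fx=3,fy=3,interpolation=cv2.INTER_CUBIC))
```

```text
(no output)
```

View pics/crop0.png

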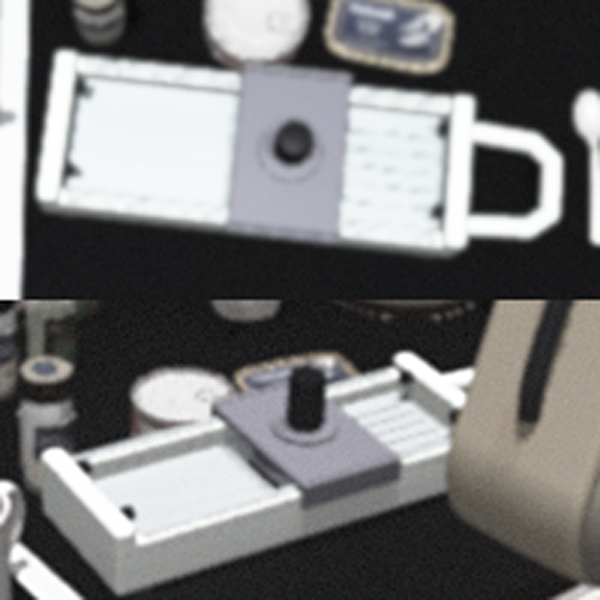

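Run:
```python
from h import *
from scipy.optimize import least_squares
np.set_printoptions(precision=2,suppress=True)
t=grab_frame("top");s=grab_frame("scene")
tp=lambda x,y:(x/3+260,y/3+220); sp=lambda x,y:(x/3+260,(y-300)/3+190)
k=tri([t,s],[tp(293,142),sp(306,398)]);print("knob tri",k, atz(t,tp(293,142),104),atz(s,sp(306,398),89))
obs=[(t,tp(57,51),(63,173,64)),(t,tp(38,203),(-63,173,64)),(t,tp(474,96),(63,-173,64)),(t,tp(448,245),(-63,-173,64)),
(s,sp(45,455),(63,173,64)),(s,sp(122,535),(-63,173,64)),(s,sp(400,353),(63,-173,64))]
for f,p,m in obs: print(m,atz(f,p,64))
def M(v,m):
    c,sn=np.cos(v[2]),np.sin(v[2]);return np.array([v[0]+c*m[0]-sn*m[1],v[1]+sn*m[0]+c*m[1],m[2]])
def res(v): return np.concatenate([proj(f,M(v,m))[0]-p for f,p,m in obs])
r=least_squares(res,[520,-10,0.0],x_scale=[10,10,.1],loss="soft_l1");v=r.x;print(v,res(v))
c,sn=np.cos(v[2]),np.sin(v[2]);d=k[:2]-v[:2];print("knob in mandoline",c*d[0]+sn*d[1],-sn*d[0]+c*d[1])
o=get_obs();print(o["eef_rot"],o["ee_pos"],o["q"])
from scipy.spatial.transform import Rotation as R
print(R.from_quat(np.roll(o["eef_rot"],-1)).as_matrix())
```

```text
knob tri [517.72 -47.07  87.69] [513.92 -45.65 104.  ] [516.18 -45.48  89.  ]
(63, 173, 64) [599.22 143.08  64.  ]
(-63, 173, 64) [472.58 155.52  64.  ]
(63, -173, 64) [ 561.62 -198.64   64.  ]
(-63, -173, 64) [ 439.15 -171.1    64.  ]
(63, 173, 64) [592.71 145.25  64.  ]
(-63, 173, 64) [473.44 156.87  64.  ]
(63, -173, 64) [ 561.3  -187.85   64.  ]
[517.96 -20.67  -0.1 ] [-0.85  0.49 -0.94 -0.01  0.15 -0.67  6.43  0.49 -1.21 -1.04 -0.12  0.33
  2.74 -1.51]
knob in mandoline 2.407918826104035 -26.28571660944266
[ 0.    0.99  0.14 -0.  ] [ 154.91 -553.79  248.33] [-1.44  0.31  0.05  1.3  -0.    1.43]
[[ 0.96  0.27  0.  ]
 [ 0.27 -0.96 -0.  ]
 [-0.    0.   -1.  ]]
```

>>> apply_moves(
  moves=[
    {"xyz": [0.2, -0.16, 0.03], "turn": [0, 0, -0.07], "gripper": 1},
    {"xyz": [0.4, -0.32, 0.07], "turn": [0, 0, -0.14], "gripper": 1},
    {"xyz": [0.6, -0.48, 0.1], "turn": [0, 0, -0.21], "gripper": 1},
    {"xyz": [0.81, -0.65, 0.14], "turn": [0, 0, -0.2765], "gripper": 1},
  ],
)

```text
time: 1.4
ee_pos: [228.0, -451.7, 231.5]
eef_rot: [0.0, 0.915, 0.404, -0.0]
wrist_force: [0.3, -0.6, 0.3]
gripper_width: 85.0
grasp_force: 0.0
```

>>> apply_moves(
  moves=[
    {"xyz": [0.25, -0.03, 0.03], "turn": [0, 0, -0.07], "gripper": 1},
    {"xyz": [0.5, -0.06, 0.07], "turn": [0, 0, -0.14], "gripper": 1},
    {"xyz": [0.75, -0.1, 0.1], "turn": [0, 0, -0.21], "gripper": 1},
    {"xyz": [1.0, -0.13, 0.14], "turn": [0, 0, -0.2765], "gripper": 1},
  ],
)

```text
time: 1.8
ee_pos: [298.0, -352.7, 214.8]
eef_rot: [0.0, 0.77, 0.638, -0.0]
wrist_force: [-0.1, 0.5, 0.2]
gripper_width: 85.3
grasp_force: 0.0
```

>>> apply_moves(
  moves=[
    {"xyz": [0.23, 0.11, 0.03], "turn": [0, 0, -0.07], "gripper": 1},
    {"xyz": [0.47, 0.21, 0.07], "turn": [0, 0, -0.14], "gripper": 1},
    {"xyz": [0.7, 0.32, 0.1], "turn": [0, 0, -0.21], "gripper": 1},
    {"xyz": [0.94, 0.43, 0.14], "turn": [0, 0, -0.2765], "gripper": 1},
  ],
)

```text
time: 2.2
ee_pos: [370.3, -251.9, 198.1]
eef_rot: [0.0, 0.566, 0.824, -0.0]
wrist_force: [0.6, -0.1, -0.6]
gripper_width: 85.3
grasp_force: 0.0
```

>>> apply_moves(
  moves=[
    {"xyz": [0.14, 0.22, 0.03], "turn": [0, 0, -0.07], "gripper": 1},
    {"xyz": [0.29, 0.43, 0.07], "turn": [0, 0, -0.14], "gripper": 1},
    {"xyz": [0.43, 0.65, 0.1], "turn": [0, 0, -0.21], "gripper": 1},
    {"xyz": [0.59, 0.88, 0.14], "turn": [0, 0, -0.2765], "gripper": 1},
  ],
)

```text
time: 2.6
ee_pos: [444.2, -148.4, 181.2]
eef_rot: [0.0, 0.32, 0.947, -0.0]
wrist_force: [0.9, -0.5, 0.6]
gripper_width: 85.6
grasp_force: 0.0
```

>>> apply_moves(
  moves=[
    {"xyz": [0.01, 0.25, 0.03], "turn": [0, 0, -0.07], "gripper": 1},
    {"xyz": [0.02, 0.5, 0.07], "turn": [0, 0, -0.14], "gripper": 1},
    {"xyz": [0.03, 0.75, 0.1], "turn": [0, 0, -0.21], "gripper": 1},
    {"xyz": [0.04, 1.0, 0.14], "turn": [0, 0, -0.2765], "gripper": 1},
  ],
)

```text
time: 3.0
ee_pos: [513.6, -50.2, 164.4]
eef_rot: [0.0, 0.049, 0.999, -0.0]
wrist_force: [0.5, -0.5, -0.1]
gripper_width: 85.8
grasp_force: 0.0
```

Run:
```python
from h import *
np.set_printoptions(precision=3,suppress=True)
t=grab_frame("top");s=grab_frame("scene")
for n,f in(("top1",t),("scene1",s)):
    print(n,[(np.array(r["xy"])*[640,480],r["p"]) for r in recognise(f,"knob")[:1]])
a=t["pixels"][190:310,260:460];b=s["pixels"][150:270,260:460]
cv2.imwrite("pics/crop1.png",cv2.resize(np.hstack([a,b]),None,fx=2,fy=2,interpolation=cv2.INTER_CUBIC))
o=get_obs();print(o["ee_pos"],o["eef_rot"],o["q"],o["wrist_force"])
print(proj(t,o["ee_pos"]),proj(s,o["ee_pos"]))
```

```text
top1 []
scene1 [(array([362.816, 236.112]), 0.78)]
[512.74  -50.873 164.067] [-0.     0.052  0.999 -0.   ] [-0.255  0.241 -0.263  1.068 -0.    -0.151] [-0.062  0.409  0.275]
[[362.423 261.883]] [[366.837 194.067]]
```

View pics/crop1.png

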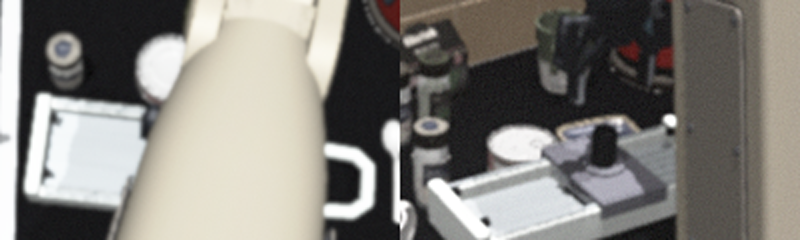

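>>> apply_moves(
  moves=[
    {"xyz": [-0.018, 0.035, 0.15], "gripper": 1},
    {"xyz": [-0.018, 0.035, 0.3], "gripper": 1},
    {"xyz": [-0.018, 0.035, 0.45], "gripper": 1},
    {"xyz": [-0.018, 0.035, 0.57], "gripper": 1},
    {"xyz": [-0.018, 0.035, 0.6], "gripper": 1},
  ],
)

```text
$.moves[0]: bad value
```

Run:
```python
from h import *
s=grab_frame("scene");o=get_obs();print(o["ee_pos"],o["wrist_force"],o["gripper_width"])
b=s["pixels"][160:280,270:430]
cv2.imwrite("pics/crop2.png",cv2.resize(b,None,fx=4,fy=4,interpolation=cv2.INTER_CUBIC))
```

```text
[512.51796957 -51.43230204 164.24851026] [ 0.03095166 -0.91910194  0.31986209] 85.72007405103275
```

View pics/crop2.png

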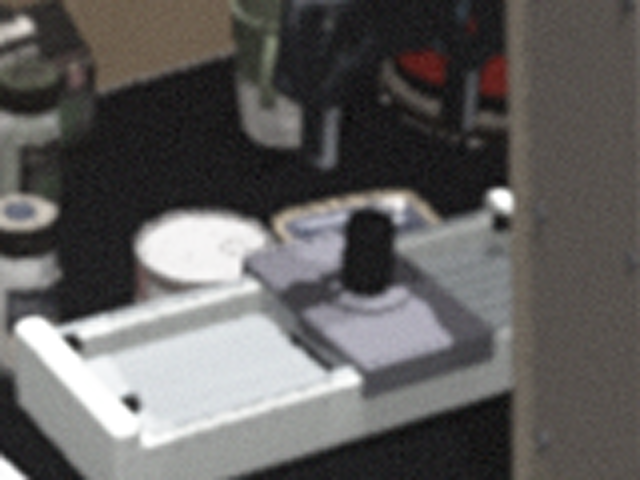

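The move was refused because the turn was missing. The fingers hang above the knob, with tips at crop (322,165) and (467,135) and the knob top at (370,212).

>>> apply_moves(
  moves=[
    {"xyz": [-0.018, 0.035, 0.15], "turn": [0, 0, 0], "gripper": 1},
    {"xyz": [-0.018, 0.035, 0.3], "turn": [0, 0, 0], "gripper": 1},
    {"xyz": [-0.018, 0.035, 0.45], "turn": [0, 0, 0], "gripper": 1},
    {"xyz": [-0.018, 0.035, 0.57], "turn": [0, 0, 0], "gripper": 1},
    {"xyz": [-0.018, 0.035, 0.61], "turn": [0, 0, 0], "gripper": 1},
  ],
)

```text
time: 3.75
ee_pos: [513.9, -48.2, 89.9]
eef_rot: [-0.001, 0.053, 0.999, 0.0]
wrist_force: [0.6, -0.1, 0.2]
gripper_width: 85.3
grasp_force: 0.0
```

Run:
```python
from h import *
s=grab_frame("scene");o=get_obs();print(o["ee_pos"],o["wrist_force"],o["gripper_width"])
b=s["pixels"][160:280,270:430]
cv2.imwrite("pics/crop3.png",cv2.resize(b,None,fx=4,fy=4,interpolation=cv2.INTER_CUBIC))
```

```text
[514.06285947 -48.14134266  89.92360547] [-0.13901339 -0.40951617 -0.97583421] 85.51493576113681
```

View pics/crop3.png

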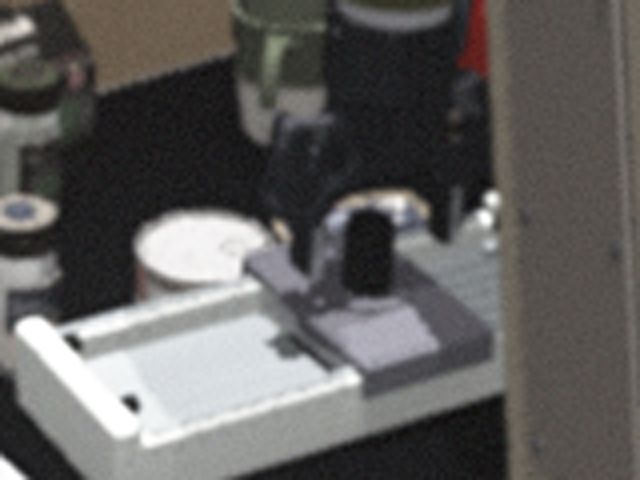

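>>> apply_moves(
  moves=[
    {"xyz": [0, 0, 0], "turn": [0, 0, 0], "gripper": 0.1},
    {"xyz": [0, 0, 0], "turn": [0, 0, 0], "gripper": -0.1},
    {"xyz": [0, 0, 0], "turn": [0, 0, 0], "gripper": -0.25},
    {"xyz": [0, 0, 0], "turn": [0, 0, 0], "gripper": -0.4},
    {"xyz": [0, 0, 0], "turn": [0, 0, 0], "gripper": -0.6},
  ],
  newtons=45,
)

```text
time: 4.3
ee_pos: [515.9, -47.4, 91.9]
eef_rot: [0.001, 0.052, 0.999, -0.0]
wrist_force: [-1.4, -0.0, 5.1]
gripper_width: 28.9
grasp_force: 44.1
```

>>> apply_moves(
  moves=[
    {"xyz": [0, 0, 0], "turn": [0, 0, 0], "gripper": -1},
    {"xyz": [0, 0, 0], "turn": [0, 0, 0], "gripper": -1},
    {"xyz": [0, 0, 0], "turn": [0, 0, 0], "gripper": -1},
  ],
  newtons=45,
)

```text
time: 4.6
ee_pos: [515.9, -47.4, 91.9]
eef_rot: [0.001, 0.052, 0.999, -0.0]
wrist_force: [-1.8, 0.1, 5.9]
gripper_width: 29.2
grasp_force: 44.1
```

>>> apply_moves(
  moves=[
    {"xyz": [0, -0.02, 0], "turn": [0, 0, 0], "gripper": -1},
    {"xyz": [0, -0.04, 0], "turn": [0, 0, 0], "gripper": -1},
    {"xyz": [0, -0.06, 0], "turn": [0, 0, 0], "gripper": -1},
    {"xyz": [0, -0.08, 0], "turn": [0, 0, 0], "gripper": -1},
  ],
)

```text
time: 5.0
ee_pos: [514.9, -56.7, 92.0]
eef_rot: [0.001, 0.052, 0.999, 0.0]
wrist_force: [-1.0, 1.5, 7.2]
gripper_width: 29.1
grasp_force: 44.2
```

>>> apply_moves(
  moves=[
    {"xyz": [0, -0.02, 0], "turn": [0, 0, 0], "gripper": -1},
    {"xyz": [0, -0.04, 0], "turn": [0, 0, 0], "gripper": -1},
    {"xyz": [0, -0.06, 0], "turn": [0, 0, 0], "gripper": -1},
    {"xyz": [0, -0.08, 0], "turn": [0, 0, 0], "gripper": -1},
  ],
)

```text
time: 5.4
ee_pos: [513.8, -66.2, 91.9]
eef_rot: [0.001, 0.052, 0.999, 0.0]
wrist_force: [-1.7, 1.2, 6.6]
gripper_width: 28.8
grasp_force: 44.2
```

>>> apply_moves(
  moves=[
    {"xyz": [0, -0.02, 0], "turn": [0, 0, 0], "gripper": -1},
    {"xyz": [0, -0.04, 0], "turn": [0, 0, 0], "gripper": -1},
    {"xyz": [0, -0.06, 0], "turn": [0, 0, 0], "gripper": -1},
  ],
)

```text
time: 5.7
ee_pos: [513.0, -73.4, 91.9]
eef_rot: [0.001, 0.052, 0.999, 0.0]
wrist_force: [-1.1, 1.5, 6.1]
gripper_width: 29.1
grasp_force: 44.2
```

>>> apply_moves(
  moves=[
    {"xyz": [0, -0.02, 0], "turn": [0, 0, 0], "gripper": -1},
    {"xyz": [0, -0.04, 0], "turn": [0, 0, 0], "gripper": -1},
    {"xyz": [0, -0.06, 0], "turn": [0, 0, 0], "gripper": -1},
    {"xyz": [0, -0.08, 0], "turn": [0, 0, 0], "gripper": -1},
  ],
)

```text
time: 6.1
ee_pos: [511.9, -83.0, 91.9]
eef_rot: [0.0, 0.052, 0.999, 0.0]
wrist_force: [-1.9, 1.5, 6.9]
gripper_width: 29.4
grasp_force: 44.2
```

>>> apply_moves(
  moves=[
    {"xyz": [0, -0.02, 0], "turn": [0, 0, 0], "gripper": -1},
    {"xyz": [0, -0.04, 0], "turn": [0, 0, 0], "gripper": -1},
    {"xyz": [0, -0.06, 0], "turn": [0, 0, 0], "gripper": -1},
    {"xyz": [0, -0.08, 0], "turn": [0, 0, 0], "gripper": -1},
  ],
)

```text
time: 6.5
ee_pos: [510.8, -92.5, 91.9]
eef_rot: [0.0, 0.052, 0.999, 0.0]
wrist_force: [-2.7, 2.2, 7.5]
gripper_width: 29.0
grasp_force: 44.2
```

>>> apply_moves(
  moves=[
    {"xyz": [0, -0.02, 0], "turn": [0, 0, 0], "gripper": -1},
    {"xyz": [0, -0.04, 0], "turn": [0, 0, 0], "gripper": -1},
    {"xyz": [0, -0.06, 0], "turn": [0, 0, 0], "gripper": -1},
    {"xyz": [0, -0.08, 0], "turn": [0, 0, 0], "gripper": -1},
  ],
)

```text
time: 6.9
ee_pos: [509.8, -102.0, 91.9]
eef_rot: [0.0, 0.052, 0.999, 0.0]
wrist_force: [-1.7, 2.8, 7.7]
gripper_width: 29.0
grasp_force: 44.2
```

>>> apply_moves(
  moves=[
    {"xyz": [0, -0.02, 0], "turn": [0, 0, 0], "gripper": -1},
    {"xyz": [0, -0.04, 0], "turn": [0, 0, 0], "gripper": -1},
  ],
)

```text
time: 7.1
ee_pos: [509.2, -106.8, 91.9]
eef_rot: [0.0, 0.052, 0.999, 0.0]
wrist_force: [-3.2, 1.7, 7.7]
gripper_width: 28.5
grasp_force: 44.2
```

>>> apply_moves(
  moves=[
    {"xyz": [0, -0.01, 0], "turn": [0, 0, 0], "gripper": -1},
    {"xyz": [0, -0.02, 0], "turn": [0, 0, 0], "gripper": -1},
    {"xyz": [0, -0.03, 0], "turn": [0, 0, 0], "gripper": -1},
    {"xyz": [0, -0.04, 0], "turn": [0, 0, 0], "gripper": -1},
  ],
)

```text
time: 7.5
ee_pos: [508.7, -111.5, 91.9]
eef_rot: [0.0, 0.052, 0.999, 0.0]
wrist_force: [-2.9, 2.2, 7.8]
gripper_width: 29.0
grasp_force: 44.2
```

>>> apply_moves(
  moves=[
    {"xyz": [0, -0.01, 0], "turn": [0, 0, 0], "gripper": -1},
    {"xyz": [0, -0.02, 0], "turn": [0, 0, 0], "gripper": -1},
    {"xyz": [0, -0.025, 0], "turn": [0, 0, 0], "gripper": -1},
  ],
)

```text
time: 7.8
ee_pos: [508.3, -114.5, 91.9]
eef_rot: [0.0, 0.052, 0.999, 0.0]
wrist_force: [-3.1, 1.7, 8.1]
gripper_width: 29.0
grasp_force: 44.2
```

>>> apply_moves(
  moves=[
    {"xyz": [0, -0.01, 0], "turn": [0, 0, 0], "gripper": -1},
    {"xyz": [0, -0.015, 0], "turn": [0, 0, 0], "gripper": -1},
  ],
)

```text
time: 8.0
ee_pos: [508.1, -116.3, 91.9]
eef_rot: [0.0, 0.052, 0.999, 0.0]
wrist_force: [-2.0, 1.6, 7.1]
gripper_width: 28.8
grasp_force: 44.2
```

>>> apply_moves(
  moves=[
    {"xyz": [0, -0.008, 0], "turn": [0, 0, 0], "gripper": -1},
    {"xyz": [0, -0.013, 0], "turn": [0, 0, 0], "gripper": -1},
  ],
)

```text
time: 8.2
ee_pos: [507.9, -117.8, 91.9]
eef_rot: [0.0, 0.052, 0.999, 0.0]
wrist_force: [-2.4, 2.4, 7.1]
gripper_width: 29.0
grasp_force: 44.2
```

>>> apply_moves(
  moves=[
    {"xyz": [0, -0.008, 0], "turn": [0, 0, 0], "gripper": -1},
    {"xyz": [0, -0.013, 0], "turn": [0, 0, 0], "gripper": -1},
  ],
)

```text
time: 8.4
ee_pos: [507.8, -119.2, 91.9]
eef_rot: [0.0, 0.052, 0.999, 0.0]
wrist_force: [-2.4, 3.2, 7.7]
gripper_width: 29.0
grasp_force: 44.4
```

>>> apply_moves(
  moves=[
    {"xyz": [0, -0.008, 0], "turn": [0, 0, 0], "gripper": -1},
  ],
)

```text
time: 8.5
ee_pos: [507.7, -119.4, 91.9]
eef_rot: [0.0, 0.051, 0.999, 0.001]
wrist_force: [-2.4, 8.1, 9.6]
gripper_width: 28.8
grasp_force: 44.5
```

>>> apply_moves(
  moves=[
    {"xyz": [0, -0.004, 0], "turn": [0, 0, 0], "gripper": -1},
    {"xyz": [0, -0.004, 0], "turn": [0, 0, 0], "gripper": -1},
  ],
)

```text
time: 8.7
ee_pos: [507.7, -119.5, 91.9]
eef_rot: [0.0, 0.051, 0.999, 0.001]
wrist_force: [-2.7, 6.1, 8.5]
gripper_width: 29.2
grasp_force: 44.6
```

>>> apply_moves(
  moves=[
    {"xyz": [0, 0.02, 0], "turn": [0, 0, 0], "gripper": -1},
    {"xyz": [0, 0.04, 0], "turn": [0, 0, 0], "gripper": -1},
    {"xyz": [0, 0.06, 0], "turn": [0, 0, 0], "gripper": -1},
    {"xyz": [0, 0.08, 0], "turn": [0, 0, 0], "gripper": -1},
    {"xyz": [0, 0.1, 0], "turn": [0, 0, 0], "gripper": -1},
  ],
)

```text
time: 9.2
ee_pos: [508.9, -109.5, 92.0]
eef_rot: [0.0, 0.052, 0.999, -0.001]
wrist_force: [-2.8, -1.5, 7.5]
gripper_width: 28.9
grasp_force: 44.3
```

>>> apply_moves(
  moves=[
    {"xyz": [0, 0.025, 0], "turn": [0, 0, 0], "gripper": -1},
    {"xyz": [0, 0.05, 0], "turn": [0, 0, 0], "gripper": -1},
    {"xyz": [0, 0.075, 0], "turn": [0, 0, 0], "gripper": -1},
    {"xyz": [0, 0.1, 0], "turn": [0, 0, 0], "gripper": -1},
  ],
)

```text
time: 9.6
ee_pos: [510.2, -97.6, 92.0]
eef_rot: [0.0, 0.052, 0.999, -0.001]
wrist_force: [-2.8, -1.1, 6.9]
gripper_width: 28.8
grasp_force: 44.3
```

>>> apply_moves(
  moves=[
    {"xyz": [0, 0.025, 0], "turn": [0, 0, 0], "gripper": -1},
    {"xyz": [0, 0.05, 0], "turn": [0, 0, 0], "gripper": -1},
    {"xyz": [0, 0.075, 0], "turn": [0, 0, 0], "gripper": -1},
    {"xyz": [0, 0.1, 0], "turn": [0, 0, 0], "gripper": -1},
  ],
)

```text
time: 10.0
ee_pos: [511.6, -85.6, 91.9]
eef_rot: [0.0, 0.052, 0.999, -0.001]
wrist_force: [-2.9, -2.0, 6.6]
gripper_width: 28.8
grasp_force: 44.3
```

>>> apply_moves(
  moves=[
    {"xyz": [0, 0.025, 0], "turn": [0, 0, 0], "gripper": -1},
    {"xyz": [0, 0.05, 0], "turn": [0, 0, 0], "gripper": -1},
    {"xyz": [0, 0.075, 0], "turn": [0, 0, 0], "gripper": -1},
    {"xyz": [0, 0.1, 0], "turn": [0, 0, 0], "gripper": -1},
  ],
)

```text
time: 10.4
ee_pos: [512.9, -73.7, 92.0]
eef_rot: [0.0, 0.052, 0.999, -0.001]
wrist_force: [-1.6, -0.4, 7.0]
gripper_width: 28.9
grasp_force: 44.3
```

>>> apply_moves(
  moves=[
    {"xyz": [0, 0.025, 0], "turn": [0, 0, 0], "gripper": -1},
    {"xyz": [0, 0.05, 0], "turn": [0, 0, 0], "gripper": -1},
    {"xyz": [0, 0.075, 0], "turn": [0, 0, 0], "gripper": -1},
    {"xyz": [0, 0.1, 0], "turn": [0, 0, 0], "gripper": -1},
  ],
)

```text
time: 10.8
ee_pos: [514.3, -61.8, 92.0]
eef_rot: [0.001, 0.052, 0.999, -0.001]
wrist_force: [-1.2, 0.1, 6.9]
gripper_width: 29.4
grasp_force: 44.3
```

>>> apply_moves(
  moves=[
    {"xyz": [0, 0.025, 0], "turn": [0, 0, 0], "gripper": -1},
    {"xyz": [0, 0.05, 0], "turn": [0, 0, 0], "gripper": -1},
    {"xyz": [0, 0.075, 0], "turn": [0, 0, 0], "gripper": -1},
  ],
)

```text
time: 11.1
ee_pos: [515.3, -52.8, 92.0]
eef_rot: [0.001, 0.052, 0.999, -0.001]
wrist_force: [-1.6, -1.0, 6.2]
gripper_width: 28.9
grasp_force: 44.3
```

>>> apply_moves(
  moves=[
    {"xyz": [0, 0.02, 0], "turn": [0, 0, 0], "gripper": -1},
    {"xyz": [0, 0.04, 0], "turn": [0, 0, 0], "gripper": -1},
  ],
)

```text
time: 11.3
ee_pos: [515.9, -48.1, 92.0]
eef_rot: [0.001, 0.052, 0.999, -0.001]
wrist_force: [-2.3, -2.2, 5.8]
gripper_width: 29.1
grasp_force: 44.3
```

>>> apply_moves(
  moves=[
    {"xyz": [0, 0.02, 0], "turn": [0, 0, 0], "gripper": -1},
    {"xyz": [0, 0.04, 0], "turn": [0, 0, 0], "gripper": -1},
  ],
)

```text
time: 11.5
ee_pos: [516.4, -43.3, 91.9]
eef_rot: [0.001, 0.052, 0.999, -0.001]
wrist_force: [-0.3, -1.2, 5.3]
gripper_width: 29.1
grasp_force: 44.3
```

>>> apply_moves(
  moves=[
    {"xyz": [0, 0.02, 0], "turn": [0, 0, 0], "gripper": -1},
    {"xyz": [0, 0.04, 0], "turn": [0, 0, 0], "gripper": -1},
  ],
)

```text
time: 11.7
ee_pos: [516.9, -38.9, 92.0]
eef_rot: [0.001, 0.052, 0.999, -0.001]
wrist_force: [-1.8, -5.7, 5.7]
gripper_width: 29.1
grasp_force: 44.3
```

>>> apply_moves(
  moves=[
    {"xyz": [0, 0.02, 0], "turn": [0, 0, 0], "gripper": -1},
    {"xyz": [0, 0.04, 0], "turn": [0, 0, 0], "gripper": -1},
  ],
)

```text
time: 11.9
ee_pos: [517.3, -35.4, 92.0]
eef_rot: [0.001, 0.053, 0.999, -0.002]
wrist_force: [-2.5, -8.3, 6.1]
gripper_width: 29.1
grasp_force: 44.5
```

>>> apply_moves(
  moves=[
    {"xyz": [0, 0.02, 0], "turn": [0, 0, 0], "gripper": -1},
    {"xyz": [0, 0.04, 0], "turn": [0, 0, 0], "gripper": -1},
  ],
)

```text
time: 12.1
ee_pos: [517.8, -30.4, 92.0]
eef_rot: [0.001, 0.053, 0.999, -0.002]
wrist_force: [-3.5, -5.9, 5.5]
gripper_width: 28.7
grasp_force: 44.4
```

>>> apply_moves(
  moves=[
    {"xyz": [0, 0.02, 0], "turn": [0, 0, 0], "gripper": -1},
    {"xyz": [0, 0.04, 0], "turn": [0, 0, 0], "gripper": -1},
  ],
)

```text
time: 12.3
ee_pos: [518.4, -25.2, 92.0]
eef_rot: [0.001, 0.052, 0.999, -0.001]
wrist_force: [-1.3, -3.9, 4.2]
gripper_width: 29.2
grasp_force: 44.2
```

>>> apply_moves(
  moves=[
    {"xyz": [0, 0.02, 0], "turn": [0, 0, 0], "gripper": -1},
    {"xyz": [0, 0.04, 0], "turn": [0, 0, 0], "gripper": -1},
  ],
)

```text
time: 12.5
ee_pos: [519.1, -19.6, 91.9]
eef_rot: [0.001, 0.052, 0.999, -0.001]
wrist_force: [-0.1, -0.9, 5.1]
gripper_width: 29.1
grasp_force: 44.2
```

>>> apply_moves(
  moves=[
    {"xyz": [0, 0.02, 0], "turn": [0, 0, 0], "gripper": -1},
    {"xyz": [0, 0.04, 0], "turn": [0, 0, 0], "gripper": -1},
  ],
)

```text
time: 12.7
ee_pos: [519.6, -14.7, 91.9]
eef_rot: [0.001, 0.052, 0.999, -0.001]
wrist_force: [-0.4, -1.2, 5.9]
gripper_width: 29.1
grasp_force: 44.2
```

>>> apply_moves(
  moves=[
    {"xyz": [0, 0.02, 0], "turn": [0, 0, 0], "gripper": -1},
    {"xyz": [0, 0.04, 0], "turn": [0, 0, 0], "gripper": -1},
  ],
)

```text
time: 12.9
ee_pos: [520.2, -9.9, 92.0]
eef_rot: [0.001, 0.052, 0.999, -0.001]
wrist_force: [-0.5, -1.1, 4.8]
gripper_width: 28.8
grasp_force: 44.2
```

>>> apply_moves(
  moves=[
    {"xyz": [0, 0.02, 0], "turn": [0, 0, 0], "gripper": -1},
    {"xyz": [0, 0.04, 0], "turn": [0, 0, 0], "gripper": -1},
  ],
)

```text
time: 13.1
ee_pos: [520.8, -5.1, 92.0]
eef_rot: [0.001, 0.052, 0.999, -0.001]
wrist_force: [-0.7, -1.8, 5.2]
gripper_width: 28.9
grasp_force: 44.2
```

>>> apply_moves(
  moves=[
    {"xyz": [0, 0.025, 0], "turn": [0, 0, 0], "gripper": -1},
    {"xyz": [0, 0.05, 0], "turn": [0, 0, 0], "gripper": -1},
    {"xyz": [0, 0.075, 0], "turn": [0, 0, 0], "gripper": -1},
    {"xyz": [0, 0.1, 0], "turn": [0, 0, 0], "gripper": -1},
  ],
)

```text
time: 13.5
ee_pos: [522.1, 6.8, 92.0]
eef_rot: [0.001, 0.052, 0.999, -0.001]
wrist_force: [1.2, -1.0, 4.5]
gripper_width: 29.3
grasp_force: 44.2
```

>>> apply_moves(
  moves=[
    {"xyz": [0, 0.025, 0], "turn": [0, 0, 0], "gripper": -1},
    {"xyz": [0, 0.05, 0], "turn": [0, 0, 0], "gripper": -1},
    {"xyz": [0, 0.075, 0], "turn": [0, 0, 0], "gripper": -1},
    {"xyz": [0, 0.1, 0], "turn": [0, 0, 0], "gripper": -1},
  ],
)

```text
time: 13.9
ee_pos: [523.4, 18.8, 92.0]
eef_rot: [0.001, 0.052, 0.999, -0.001]
wrist_force: [0.3, -2.7, 4.2]
gripper_width: 29.5
grasp_force: 44.2
```

>>> apply_moves(
  moves=[
    {"xyz": [0, 0.025, 0], "turn": [0, 0, 0], "gripper": -1},
    {"xyz": [0, 0.05, 0], "turn": [0, 0, 0], "gripper": -1},
    {"xyz": [0, 0.075, 0], "turn": [0, 0, 0], "gripper": -1},
    {"xyz": [0, 0.1, 0], "turn": [0, 0, 0], "gripper": -1},
  ],
)

```text
time: 14.3
ee_pos: [524.9, 30.8, 92.0]
eef_rot: [0.001, 0.052, 0.999, -0.0]
wrist_force: [0.9, -1.7, 4.5]
gripper_width: 29.1
grasp_force: 44.2
```

>>> apply_moves(
  moves=[
    {"xyz": [0, 0.025, 0], "turn": [0, 0, 0], "gripper": -1},
    {"xyz": [0, 0.05, 0], "turn": [0, 0, 0], "gripper": -1},
    {"xyz": [0, 0.075, 0], "turn": [0, 0, 0], "gripper": -1},
    {"xyz": [0, 0.1, 0], "turn": [0, 0, 0], "gripper": -1},
  ],
)

```text
time: 14.7
ee_pos: [526.2, 42.8, 92.0]
eef_rot: [0.001, 0.052, 0.999, -0.0]
wrist_force: [1.6, -2.1, 4.8]
gripper_width: 29.0
grasp_force: 44.2
```

>>> apply_moves(
  moves=[
    {"xyz": [0, 0.025, 0], "turn": [0, 0, 0], "gripper": -1},
    {"xyz": [0, 0.05, 0], "turn": [0, 0, 0], "gripper": -1},
    {"xyz": [0, 0.075, 0], "turn": [0, 0, 0], "gripper": -1},
    {"xyz": [0, 0.1, 0], "turn": [0, 0, 0], "gripper": -1},
  ],
)

```text
time: 15.1
ee_pos: [527.5, 54.8, 91.9]
eef_rot: [0.002, 0.052, 0.999, -0.0]
wrist_force: [1.5, -2.2, 3.9]
gripper_width: 28.8
grasp_force: 44.2
```

>>> apply_moves(
  moves=[
    {"xyz": [0, 0.02, 0], "turn": [0, 0, 0], "gripper": -1},
    {"xyz": [0, 0.04, 0], "turn": [0, 0, 0], "gripper": -1},
    {"xyz": [0, 0.06, 0], "turn": [0, 0, 0], "gripper": -1},
    {"xyz": [0, 0.08, 0], "turn": [0, 0, 0], "gripper": -1},
  ],
)

```text
time: 15.5
ee_pos: [528.6, 64.3, 92.0]
eef_rot: [0.002, 0.052, 0.999, -0.0]
wrist_force: [3.1, -1.6, 4.9]
gripper_width: 28.8
grasp_force: 44.2
```

>>> apply_moves(
  moves=[
    {"xyz": [0, 0.015, 0], "turn": [0, 0, 0], "gripper": -1},
    {"xyz": [0, 0.03, 0], "turn": [0, 0, 0], "gripper": -1},
    {"xyz": [0, 0.045, 0], "turn": [0, 0, 0], "gripper": -1},
    {"xyz": [0, 0.06, 0], "turn": [0, 0, 0], "gripper": -1},
  ],
)

```text
time: 15.9
ee_pos: [529.4, 71.4, 91.9]
eef_rot: [0.002, 0.052, 0.999, -0.0]
wrist_force: [3.3, -1.5, 4.7]
gripper_width: 29.2
grasp_force: 44.2
```

>>> apply_moves(
  moves=[
    {"xyz": [0, 0.01, 0], "turn": [0, 0, 0], "gripper": -1},
    {"xyz": [0, 0.02, 0], "turn": [0, 0, 0], "gripper": -1},
    {"xyz": [0, 0.025, 0], "turn": [0, 0, 0], "gripper": -1},
  ],
)

```text
time: 16.2
ee_pos: [529.8, 74.5, 92.0]
eef_rot: [0.002, 0.052, 0.999, -0.0]
wrist_force: [2.6, -2.2, 4.7]
gripper_width: 29.1
grasp_force: 44.2
```

>>> apply_moves(
  moves=[
    {"xyz": [0, 0.008, 0], "turn": [0, 0, 0], "gripper": -1},
    {"xyz": [0, 0.013, 0], "turn": [0, 0, 0], "gripper": -1},
  ],
)

```text
time: 16.4
ee_pos: [529.9, 76.0, 91.9]
eef_rot: [0.002, 0.052, 0.999, -0.0]
wrist_force: [2.9, -1.2, 5.5]
gripper_width: 29.1
grasp_force: 44.2
```

>>> apply_moves(
  moves=[
    {"xyz": [0, 0.008, 0], "turn": [0, 0, 0], "gripper": -1},
    {"xyz": [0, 0.013, 0], "turn": [0, 0, 0], "gripper": -1},
  ],
)

```text
time: 16.6
ee_pos: [530.1, 77.5, 92.0]
eef_rot: [0.002, 0.052, 0.999, -0.0]
wrist_force: [3.2, -2.6, 5.0]
gripper_width: 29.2
grasp_force: 44.2
```

>>> apply_moves(
  moves=[
    {"xyz": [0, 0.008, 0], "turn": [0, 0, 0], "gripper": -1},
    {"xyz": [0, 0.012, 0], "turn": [0, 0, 0], "gripper": -1},
  ],
)

```text
time: 16.8
ee_pos: [530.3, 79.0, 92.0]
eef_rot: [0.002, 0.052, 0.999, -0.0]
wrist_force: [3.1, -2.5, 5.6]
gripper_width: 29.2
grasp_force: 44.2
```

>>> apply_moves(
  moves=[
    {"xyz": [0, 0.008, 0], "turn": [0, 0, 0], "gripper": -1},
  ],
)

```text
time: 16.9
ee_pos: [530.4, 79.9, 92.0]
eef_rot: [0.002, 0.052, 0.999, -0.0]
wrist_force: [3.8, -1.8, 3.9]
gripper_width: 29.3
grasp_force: 44.2
```

>>> apply_moves(
  moves=[
    {"xyz": [0, 0.006, 0], "turn": [0, 0, 0], "gripper": -1},
  ],
)

```text
time: 17.0
ee_pos: [530.4, 80.3, 92.0]
eef_rot: [0.002, 0.052, 0.999, -0.001]
wrist_force: [2.9, -5.1, 5.3]
gripper_width: 29.1
grasp_force: 44.3
```

>>> apply_moves(
  moves=[
    {"xyz": [0, 0.006, 0], "turn": [0, 0, 0], "gripper": -1},
    {"xyz": [0, 0.006, 0], "turn": [0, 0, 0], "gripper": -1},
  ],
)

```text
time: 17.2
ee_pos: [530.4, 80.4, 92.0]
eef_rot: [0.002, 0.052, 0.999, -0.001]
wrist_force: [2.3, -4.6, 5.7]
gripper_width: 29.1
grasp_force: 44.4
```

>>> apply_moves(
  moves=[
    {"xyz": [0, -0.03, 0], "turn": [0, 0, 0], "gripper": -1},
    {"xyz": [0, -0.06, 0], "turn": [0, 0, 0], "gripper": -1},
    {"xyz": [0, -0.09, 0], "turn": [0, 0, 0], "gripper": -1},
    {"xyz": [0, -0.12, 0], "turn": [0, 0, 0], "gripper": -1},
    {"xyz": [0, -0.15, 0], "turn": [0, 0, 0], "gripper": -1},
  ],
)

```text
time: 17.7
ee_pos: [528.6, 63.9, 92.0]
eef_rot: [0.002, 0.052, 0.999, 0.0]
wrist_force: [3.3, 0.9, 6.4]
gripper_width: 29.0
grasp_force: 44.3
```

>>> apply_moves(
  moves=[
    {"xyz": [0, -0.03, 0], "turn": [0, 0, 0], "gripper": -1},
    {"xyz": [0, -0.06, 0], "turn": [0, 0, 0], "gripper": -1},
    {"xyz": [0, -0.09, 0], "turn": [0, 0, 0], "gripper": -1},
    {"xyz": [0, -0.12, 0], "turn": [0, 0, 0], "gripper": -1},
    {"xyz": [0, -0.15, 0], "turn": [0, 0, 0], "gripper": -1},
  ],
)

```text
time: 18.2
ee_pos: [526.6, 46.0, 92.0]
eef_rot: [0.002, 0.052, 0.999, 0.0]
wrist_force: [2.2, 1.4, 6.1]
gripper_width: 29.1
grasp_force: 44.4
```

>>> apply_moves(
  moves=[
    {"xyz": [0, -0.03, 0], "turn": [0, 0, 0], "gripper": -1},
    {"xyz": [0, -0.06, 0], "turn": [0, 0, 0], "gripper": -1},
    {"xyz": [0, -0.09, 0], "turn": [0, 0, 0], "gripper": -1},
    {"xyz": [0, -0.12, 0], "turn": [0, 0, 0], "gripper": -1},
    {"xyz": [0, -0.15, 0], "turn": [0, 0, 0], "gripper": -1},
  ],
)

```text
time: 18.7
ee_pos: [524.5, 28.1, 91.9]
eef_rot: [0.001, 0.052, 0.999, 0.0]
wrist_force: [2.3, 1.6, 7.7]
gripper_width: 29.0
grasp_force: 44.4
```

>>> apply_moves(
  moves=[
    {"xyz": [0, -0.03, 0], "turn": [0, 0, 0], "gripper": -1},
    {"xyz": [0, -0.06, 0], "turn": [0, 0, 0], "gripper": -1},
    {"xyz": [0, -0.09, 0], "turn": [0, 0, 0], "gripper": -1},
    {"xyz": [0, -0.12, 0], "turn": [0, 0, 0], "gripper": -1},
    {"xyz": [0, -0.15, 0], "turn": [0, 0, 0], "gripper": -1},
  ],
)

```text
time: 19.2
ee_pos: [522.5, 10.2, 91.9]
eef_rot: [0.001, 0.052, 0.999, 0.0]
wrist_force: [2.4, 1.2, 6.2]
gripper_width: 28.9
grasp_force: 44.4
```

>>> apply_moves(
  moves=[
    {"xyz": [0, -0.03, 0], "turn": [0, 0, 0], "gripper": -1},
    {"xyz": [0, -0.06, 0], "turn": [0, 0, 0], "gripper": -1},
    {"xyz": [0, -0.09, 0], "turn": [0, 0, 0], "gripper": -1},
    {"xyz": [0, -0.12, 0], "turn": [0, 0, 0], "gripper": -1},
    {"xyz": [0, -0.15, 0], "turn": [0, 0, 0], "gripper": -1},
  ],
)

```text
time: 19.7
ee_pos: [520.4, -7.6, 91.9]
eef_rot: [0.001, 0.052, 0.999, 0.0]
wrist_force: [1.4, 1.2, 7.7]
gripper_width: 29.5
grasp_force: 44.5
```

>>> apply_moves(
  moves=[
    {"xyz": [0, -0.02, 0], "turn": [0, 0, 0], "gripper": -1},
    {"xyz": [0, -0.04, 0], "turn": [0, 0, 0], "gripper": -1},
    {"xyz": [0, -0.06, 0], "turn": [0, 0, 0], "gripper": -1},
  ],
)

```text
time: 20.0
ee_pos: [519.6, -14.8, 91.9]
eef_rot: [0.001, 0.052, 0.999, 0.0]
wrist_force: [1.2, 0.1, 7.7]
gripper_width: 29.0
grasp_force: 44.5
```

>>> apply_moves(
  moves=[
    {"xyz": [0, -0.01, 0], "turn": [0, 0, 0], "gripper": -1},
    {"xyz": [0, -0.02, 0], "turn": [0, 0, 0], "gripper": -1},
  ],
)

```text
time: 20.2
ee_pos: [519.4, -17.2, 91.9]
eef_rot: [0.001, 0.052, 0.999, 0.0]
wrist_force: [2.0, 2.0, 7.5]
gripper_width: 29.0
grasp_force: 44.5
```

>>> apply_moves(
  moves=[
    {"xyz": [0, -0.01, 0], "turn": [0, 0, 0], "gripper": -1},
    {"xyz": [0, -0.02, 0], "turn": [0, 0, 0], "gripper": -1},
  ],
)

```text
time: 20.4
ee_pos: [519.1, -19.5, 91.9]
eef_rot: [0.001, 0.052, 0.999, 0.0]
wrist_force: [0.8, 2.1, 8.6]
gripper_width: 29.0
grasp_force: 44.5
```

>>> apply_moves(
  moves=[
    {"xyz": [0, -0.01, 0], "turn": [0, 0, 0], "gripper": -1},
    {"xyz": [0, -0.02, 0], "turn": [0, 0, 0], "gripper": -1},
  ],
)

```text
time: 20.6
ee_pos: [518.8, -21.9, 91.9]
eef_rot: [0.001, 0.052, 0.999, 0.0]
wrist_force: [-0.2, 1.0, 7.9]
gripper_width: 28.9
grasp_force: 44.5
```

>>> apply_moves(
  moves=[
    {"xyz": [0, -0.01, 0], "turn": [0, 0, 0], "gripper": -1},
    {"xyz": [0, -0.02, 0], "turn": [0, 0, 0], "gripper": -1},
  ],
)

```text
time: 20.8
ee_pos: [518.6, -24.0, 92.0]
eef_rot: [0.001, 0.052, 0.999, 0.001]
wrist_force: [2.2, 4.2, 7.9]
gripper_width: 28.5
grasp_force: 44.7
```

>>> apply_moves(
  moves=[
    {"xyz": [0, -0.01, 0], "turn": [0, 0, 0], "gripper": -1},
    {"xyz": [0, -0.02, 0], "turn": [0, 0, 0], "gripper": -1},
  ],
)

```text
time: 21.0
ee_pos: [518.4, -25.4, 91.9]
eef_rot: [0.001, 0.051, 0.999, 0.002]
wrist_force: [2.5, 7.4, 8.9]
gripper_width: 29.0
grasp_force: 44.8
```

>>> apply_moves(
  moves=[
    {"xyz": [0, -0.01, 0], "turn": [0, 0, 0], "gripper": -1},
    {"xyz": [0, -0.02, 0], "turn": [0, 0, 0], "gripper": -1},
  ],
)

```text
time: 21.2
ee_pos: [518.2, -27.3, 92.0]
eef_rot: [0.001, 0.051, 0.999, 0.002]
wrist_force: [2.0, 8.2, 8.8]
gripper_width: 29.2
grasp_force: 44.9
```

>>> apply_moves(
  moves=[
    {"xyz": [0, -0.01, 0], "turn": [0, 0, 0], "gripper": -1},
    {"xyz": [0, -0.02, 0], "turn": [0, 0, 0], "gripper": -1},
    {"xyz": [0, -0.03, 0], "turn": [0, 0, 0], "gripper": -1},
  ],
)

```text
time: 21.5
ee_pos: [517.7, -31.1, 92.0]
eef_rot: [0.001, 0.051, 0.999, 0.002]
wrist_force: [2.1, 7.3, 8.8]
gripper_width: 29.2
grasp_force: 44.8
```

>>> apply_moves(
  moves=[
    {"xyz": [0, -0.007, 0], "turn": [0, 0, 0], "gripper": -1},
    {"xyz": [0, -0.007, 0], "turn": [0, 0, 0], "gripper": -1},
  ],
)

```text
time: 21.7
ee_pos: [517.6, -32.5, 92.0]
eef_rot: [0.001, 0.051, 0.999, 0.001]
wrist_force: [1.6, 4.1, 7.9]
gripper_width: 29.1
grasp_force: 44.7
```

>>> apply_moves(
  moves=[
    {"xyz": [0, 0.003, 0], "turn": [0, 0, 0], "gripper": -1},
    {"xyz": [0, 0.003, 0], "turn": [0, 0, 0], "gripper": -0.2},
    {"xyz": [0, 0.003, 0], "turn": [0, 0, 0], "gripper": 0.2},
    {"xyz": [0, 0.003, 0], "turn": [0, 0, 0], "gripper": 0.5},
    {"xyz": [0, 0.003, 0], "turn": [0, 0, 0], "gripper": 0.5},
  ],
)

```text
time: 22.2
ee_pos: [516.3, -33.5, 90.6]
eef_rot: [-0.001, 0.052, 0.999, 0.0]
wrist_force: [0.1, -0.2, -0.9]
gripper_width: 64.0
grasp_force: 0.0
```

Run:
```python
from h import *
s=grab_frame("scene");o=get_obs();print(o["ee_pos"],o["wrist_force"],o["gripper_width"],o["grasp_force"])
b=s["pixels"][160:280,270:430]
cv2.imwrite("pics/crop4.png",cv2.resize(b,None,fx=4,fy=4,interpolation=cv2.INTER_CUBIC))
```

```text
[516.40548071 -33.523564    90.64420901] [0.1020074  0.08272108 0.45133984] 64.09320903103304 0.0
```

View pics/crop4.png

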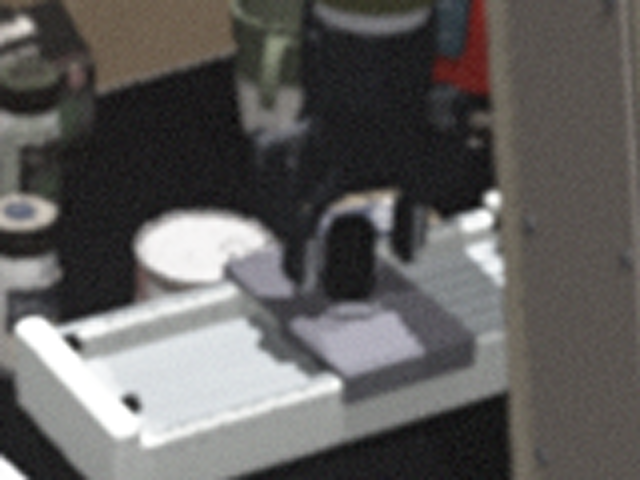

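The fingers stand clear on both sides of the knob (crop 310 and 405, knob at 350). I'll lift straight up.

>>> apply_moves(
  moves=[
    {"xyz": [0, 0, -0.15], "turn": [0, 0, 0], "gripper": 0.5},
    {"xyz": [0, 0, -0.35], "turn": [0, 0, 0], "gripper": 0.5},
    {"xyz": [0, 0, -0.55], "turn": [0, 0, 0], "gripper": 0.5},
    {"xyz": [0, 0, -0.75], "turn": [0, 0, 0], "gripper": 0.5},
    {"xyz": [0, 0, -0.75], "turn": [0, 0, 0], "gripper": 0.5},
  ],
)

```text
time: 22.75
ee_pos: [518.8, -34.0, 184.3]
eef_rot: [0.003, 0.052, 0.999, -0.001]
wrist_force: [0.2, -0.4, 1.3]
gripper_width: 64.3
grasp_force: 0.0
```

Run:
```python
from h import *
s=grab_frame("scene");o=get_obs();print(o["ee_pos"],o["wrist_force"],o["qd"])
# knob predicted at TCP y -32.5: compare with dark-knob centre in picture
print(proj(s,[517.2,-32.5,92]), proj(s,[515.5,-47.4,92]))
g=s["pixels"].max(2)[205:238,335:385]; c=cv2.connectedComponentsWithStats((g<45).astype('uint8'))
print(c[2][1:][c[2][1:,4]>30], c[3][1:][c[2][1:,4]>30]+[335,205])
print(sign_off())
```

```text
[517.96265884 -33.83924088 182.47089817] [ 0.57766958  0.73355236 -0.44606793] [-1.02968700e-03  2.53100803e-02 -5.05523636e-02 -2.07332712e-02
 -1.43925077e-05 -2.14383738e-04]
[[357.47600249 222.95125495]] [[362.90051397 221.44561385]]
[[  0   0  50  11 241]
 [ 16   9  13  21 215]] [[357.9253112  207.60995851]
 [356.94418605 224.18139535]]
the job is handed in; nothing more can be done
None
```

The holder touched both stops gently, first at the loop-handle end and then at the other. It is now released on the tight spot, about 87 mm from the loop-handle stop, and the job is handed in.

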